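# Latch the bottle pen

## Task

The sprung gate of the small wooden bottle pen stands ajar. Lift its latch bar by the black thumb piece, swing the gate shut so that the bar passes over the lip of the catch, and let the bar drop fully home in the catch, so that the gate stays shut when you let go. Do not force the bar against the catch, and leave the bottles and jars standing where they are.

Things in the scene. Friction and masses are not known exactly. Their poses are not given: they have to be found in the camera images.
- pen: Low open wooden pen for bottles, fixed to the table: base board 260 x 330 x 12 mm, walls up to 74 mm. Origin: centre of its underside. Its x axis points to its back, y to the hinge side, z up; the gate closes its -x side. With the gate shut (0 rad) the bar lies along the pen's y.
- gate (a joint): Gate angle, rad: 0 = square in its opening, positive = open towards the pen's -x (clockwise from above), stops at -0.12 and 0.9. Gate 200 mm wide, 14 mm thick, top edge at z = 115 mm. A spring (1 N m/rad) pushes it towards 0.55 rad: unlatched it swings open again; shut, that is about 3 N at the thumb piece. Latched it reads -0.075 to 0.08, as the keeper sits.
- latch (a joint): Angle of the latch bar on the gate, rad: 0 = bar level, as it rests by its own weight (also when home in the catch), positive = free end raised, upper stop 0.35. It must be above about 0.18 to clear the lip.
- hinge (a point): Point on the gate's upright hinge axis at z = 105 mm (in the pen's frame x = -70, y = +115 mm).
- pivot (a point): Pivot of the latch bar on the front of the gate: 100 mm from the hinge axis along the gate, 14 mm in front of the gate's mid-plane, z = 105 mm. The bar pivots about the gate's normal.
- thumb (a point): Grip point on the black thumb piece, an upright plate 10 mm thick (along the gate's normal), 26 mm wide along the gate, top at z = 165 mm; it stands above the gate's top edge, to be pinched from above, one finger before and one behind it. With the bar level the point is at z = 150 mm, 90 mm from the pivot along the bar, 45 mm above the bar's mid-line. Axes: x along the gate's normal, y to the hinge.
- latch_bar: Steel latch bar, 8 mm thick (along the gate's normal), 16 mm high; its free end is 150 mm from the pivot, past the gate's free edge. Origin at the pivot; -y of it points along the bar to the free end. Weight with thumb piece about 0.19 kg; polished, so it also falls home by itself once the tip is below the lip.
- catch: Wooden post beside the gate's free edge that carries the steel keeper. Origin at the post's foot, in the pen's frame at x = -84, y = -114 mm (229 mm from the hinge axis, where the bar's mid-plane lies at gate angle 0). Axes as the pen's. Bar and catch must not press each other with more than 20 N.
- post_top (a point): Top of the post (z = 83 mm), above its origin. On it sits the keeper, an upright slot 12 mm wide in x, 26 mm long in y, floor at z = 96 mm, between a front lip (8 mm thick, top z = 116 mm) and a taller plane back wall (top z = 150 mm) that stops the raised bar. THE KEEPER IS NOT MEASURED: screwed through long holes, its slot's centre lies up to 15 mm before or behind this point in x. It does not yield; feel for it with the bar.
- bottle_a_mid (a point): Mid-height of a loose amber bottle (45 mm diameter, 104 mm high) standing in the pen. Leave alone.
- bottle_b_mid (a point): Mid-height of the second amber bottle in the pen. Leave alone.
- jar_dark_mid (a point): Mid-height of a loose jar with a black lid (72 mm diameter, 88 mm high), beside the catch end of the pen. Leave alone.
- jar_low_mid (a point): Mid-height of a loose low wide jar (76 mm diameter, 81 mm high), beside the hinge end of the pen. Leave alone.

How it is judged:
By the outcome, as a careful person would: the job done as asked, in the order asked, and still so for the second after the job is handed in, with the robot touching nothing.
It also fails if it takes over 45 s, if anything falls off the work surface, if the arm or the gripper's body presses on something with over 40 N, if the wrist force passes 120 N, or if a joint passes its speed limit or range.

## Robot

A 6-joint arm with a two-finger parallel gripper is mounted at the origin on the work surface; the furniture and walls round the work are solid. World frame = base frame: x ahead of the robot, y to its left, z up, the work surface at z = 0. Lengths are in mm, angles in rad, forces in N, time in s.
With the tool pointing down it reaches from about 325 to 750 mm from the base axis. Payload 7.6 kg.
Tool frame: the origin (TCP) lies midway between the tips of the shut fingers; the grasp point (between the pads) lies 19 mm behind it; z points along the fingers, y is the line along which they close (so a half turn about z gives the same grasp; the last joint's range is limited). The gripper opens to 85 mm and grips with 20 to 120 N. Pads are 22 mm wide; open, the fingers measure 114 mm over their backs; the gripper's body (76 mm by 85 mm) begins 54 mm behind the grasp point. The pads swing forward as they close: fully open they stand 13 mm farther back than shut.
Start: joints at [1.155, 0.052, 1.401, -0, 1.689, -0.07], TCP at [177.933, 493.949, 231.323] pointing down, gripper open.
Joint ranges: [-2.9, 2.9], [-0.91, 2.17], [0.12, 2.37], [-1.06, 4.2], [0.26, 2.73], [-2.93, 2.93]. Speed limits (rad/s): [2.57, 2.57, 3.01, 3.14, 3.14, 3.14].

## Interface

Orientations are given as a unit quaternion [x, y, z, w].
In Python, from bench import bot, viewer gives the robot as it stands. The module is installed in compiled form; this text tells all that it offers.
- The arm moves only by the tool move_arm, never from a script. Its argument "plan" is a list that holds one entry, the list of rows, each a list of 5 numbers: the opening, from 0 (shut) to 1 (fully open), then the shift along the tool's x, y, z in cm, then the turn about the tool's z in rad. A call has exactly 5 rows; each row shifts and turns the commanded pose from where the row before left it, along the tool's axes as they then stand; what a row does not reach is not made up. A row lasts 1/8 s, in which the tool goes at most 62.5 mm and 10.7 degrees, less where a joint would pass 70% of its speed; a pose out of reach is approached as far as the arm can. A call with a gripper value outside its range is refused whole. The fingers move at their own pace and stop on an object; "squeeze" is the grip in N (left out, the last holds). Time passes only in rows, so rows that do not move let the fingers close, or fill a call up. It gives the time, the measured TCP pose, the force, the opening and the grip force at its end, in the units of the state.
- bot.get_state(): the state, without advancing time (a new reading comes with each control period).
- viewer.get_image(name): name is "scene" or "top"; returns (picture, depth): 384x512x3 uint8, red, green, blue; 384x512 float32, mm along the optical axis (not along the pixel's ray), 0 where there is no reading.
- viewer.camera_params(name): a dict with "vertical_fov" (degrees; the focal length in pixels is half the picture's height over the tangent of half this angle, whatever the lens; pixels are square), "cx", "cy" (the principal point, pixels), "pose" (4x4, takes a point from camera to world coordinates). Camera axes: x right, y down, z forward; pixel columns grow to the right and rows downward; lengths in mm; the calibration is good to about 2 mm. A picture is of the moment at which its call begins. camera_params takes no time and is no camera call.
- bot.sign_off(): hands the job in; it is judged then, once.
The state is a dict: "clock": time; "joint_positions": joint angles; "qvel": joint speeds; "effort": joint torques, N m; "eef_pos": TCP position; "ee_rot": TCP orientation; "wrist_force": force on the tool from outside, world axes, zero at the start; "wrist_torque": the same for the moment, N m; "finger_gap": opening from 0.0 (shut) to 1.0 (fully open); "grip_force": force on a finger pad.
Only numpy, scipy, OpenCV 4.12 (cv2) and the standard library are available. Lean on these libraries where they do the work, as an engineer would, in place of code of your own. Each camera call takes 0.05 s, during which the arm holds its last target. There are 200 camera calls.

## Working session

There is one attempt and no reset: what is moved stays moved. The work goes in short steps, Python scripts to look and compute and a tool call to move; the robot and the scene stay as the last step left them, time stands still between calls to the robot, and variables do not carry over. Pictures are saved under pics/ and viewed, at most 10 in all, crops included, and the job is handed in when it is done.

Besides the shell and the picture viewer there is one more tool, called after "Call:" as name([rows], argument=value, ...), one row to a line, values as JSON. move_arm: Moves the arm, as the interface text tells. Its arguments: {"type":"object","properties":{"plan":{"type":"array","items":{"type":"array","items":{"type":"array","items":{"type":"number"}}}},"squeeze":{"type":"number"}},"required":["plan"]}

```bash
mkdir -p pics; cat > h.py <<'E'
import numpy as np, cv2
from bench import bot, viewer
def cam(n):
    p=viewer.camera_params(n); f=192/np.tan(np.radians(p["vertical_fov"])/2)
    return p,f
def world(n,d):
    p,f=cam(n); v,u=np.mgrid[:384,:512]
    c=np.stack([(u-p["cx"])/f*d,(v-p["cy"])/f*d,d,np.ones_like(d)],-1)
    return (c@np.array(p["pose"]).T)[...,:3]
E
python3 - <<'E'
from h import *
for n in("scene","top"):
    im,d=viewer.get_image(n); cv2.imwrite(f"pics/{n}0.png",im[...,::-1]); np.save(f"{n}0.npy",d)
    p,f=cam(n); print(n,{k:(np.round(v,3).tolist() if k=="pose" else v) for k,v in p.items()},f)
s=bot.get_state(); print(s)
E
```

```text
scene {'vertical_fov': 55.204684671679956, 'cx': 254.1670874383199, 'cy': 196.53474452331432, 'pose': [[0.753, -0.464, 0.467, 175.958], [-0.658, -0.527, 0.537, -515.321], [-0.003, -0.712, -0.702, 811.336], [0.0, 0.0, 0.0, 1.0]]} 367.22556090431425
top {'vertical_fov': 55.16870628816146, 'cx': 260.2240518385806, 'cy': 190.85967270620085, 'pose': [[-0.01, -0.99, 0.142, 452.18], [-1.0, 0.012, 0.019, 9.711], [-0.02, -0.142, -0.99, 1164.839], [0.0, 0.0, 0.0, 1.0]]} 367.50653485119426
{'clock': 0.1, 'joint_positions': array([ 1.15471950e+00,  5.27586656e-02,  1.40158587e+00, -4.11253869e-06,
        1.68859981e+00, -7.02974294e-02]), 'qvel': array([-0.00039273,  0.00011004, -0.00312327, -0.00020077, -0.00201738,
        0.00035623]), 'effort': array([ 6.90642191e-04, -3.82580245e+01, -3.60985887e+01, -1.19089668e-04,
        4.75760709e-03,  1.12930593e-05]), 'eef_pos': array([177.81250944, 493.69860533, 230.58340256]), 'ee_rot': array([ 1.72029877e-01,  9.85091501e-01, -6.56449249e-04, -1.60759221e-04]), 'wrist_force': array([ 0.48454506, -0.6607612 , -0.79820999]), 'wrist_torque': array([-0.053272  , -0.02805721,  0.01608949]), 'grip_force': 0.0, 'finger_gap': 0.9997333726961163}
```

View pics/scene0.png

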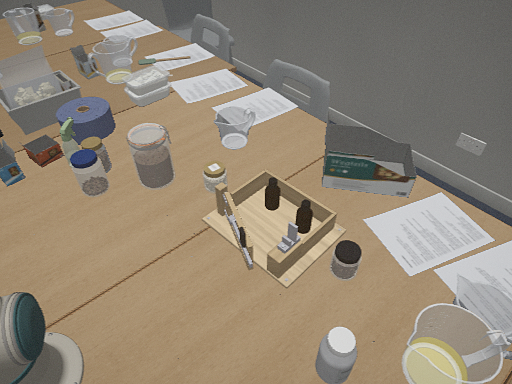

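View pics/top0.png

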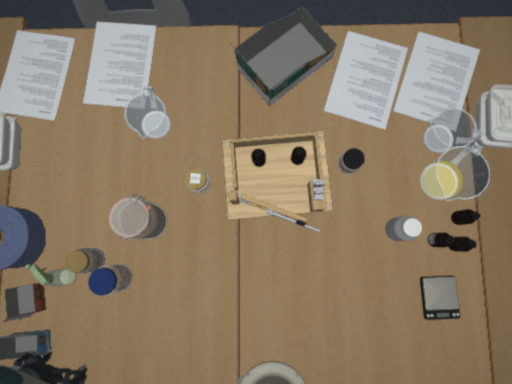

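The scene view shows the pen at about (275,225), the gate ajar with its black thumb piece near (243,238) and the keeper near (290,237). In the top view the gate runs from (237,196) to the bar tip at (318,231), with the keeper near (318,190).

```bash
python3 - <<'E'
from h import *
a=cv2.imread("pics/top0.png")[125:240,180:380]; b=cv2.imread("pics/scene0.png")[165:295,190:370]
a=cv2.resize(a,(520,299),interpolation=cv2.INTER_CUBIC);b=cv2.resize(b,(415,299),interpolation=cv2.INTER_CUBIC)
cv2.imwrite("pics/crop0.png",cv2.resize(cv2.imread("pics/top0.png")[125:240,205:345],(700,575),interpolation=cv2.INTER_CUBIC))
W=world("top",np.load("top0.npy"))
print("table",W[260:330,180:300,2].mean())
for u,v in [(237,196),(224,140),(325,133),(331,212),(229,218),(299,223),(318,190),(318,231)]:
    print((u,v),W[v,u].round())
z=W[...,2]
for lo,hi in((8,17),(68,80),(110,120),(135,175)):
    m=(z>lo)&(z<hi); m[:125]=0;m[240:]=0;m[:,:215]=0;m[:,335:]=0
    P=W[m]; print(lo,hi,len(P)); 
    if len(P)>5: print(np.round(cv2.boxPoints(cv2.minAreaRect(P[:,:2].astype(np.float32)))).tolist(), P.mean(0).round())
E
```

```text
table -1.318657451613539
(237, 196) [591.  98. 103.]
(224, 140) [785. 147.  16.]
(325, 133) [ 808. -182.    0.]
(331, 212) [ 550. -192.   -2.]
(229, 218) [ 452.   10. 1165.]
(299, 223) [508. -77. 149.]
(318, 190) [ 603. -136.  119.]
(318, 231) [ 486. -134.  111.]
8 17 5349
[[530.0, 134.0], [555.0, -195.0], [838.0, -173.0], [812.0, 156.0]] [662. -15.  12.]
68 80 704
[[534.0, 105.0], [554.0, -166.0], [792.0, -148.0], [772.0, 123.0]] [728. -21.  74.]
110 120 669
[[486.0, -136.0], [692.0, -211.0], [787.0, 53.0], [581.0, 127.0]] [581. -18. 115.]
135 175 75
[[500.0, -91.0], [621.0, -155.0], [633.0, -132.0], [512.0, -69.0]] [ 560. -108.  155.]
```

View pics/crop0.png

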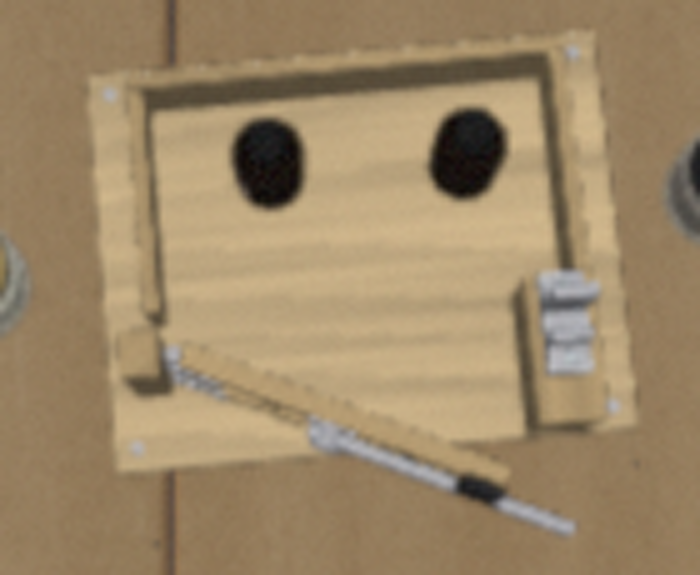

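The crop shows the board corners at top-image pixels about (223.5,140), (323.5,131.5), (332,210) and (228.5,219), the thumb top near (301,223), and the keeper's wall and lip stripes near (319,183) and (319,197).

```bash
cat >> h.py <<'E'
def ray(n,u,v,z):
    p,f=cam(n); T=np.array(p["pose"]); r=T[:3,:3]@[(u-p["cx"])/f,(v-p["cy"])/f,1]
    return T[:3,3]+r*(z-T[2,3])/r[2]
def proj(n,P):
    p,f=cam(n); T=np.array(p["pose"]); c=(np.asarray(P)-T[:3,3])@T[:3,:3]
    return np.c_[c[:,0]/c[:,2]*f+p["cx"],c[:,1]/c[:,2]*f+p["cy"]]
E
python3 - <<'E'
from h import *
C=lambda x,y,z:ray("top",205+x/5-.4,125+y/5-.4,z)
c=np.array([C(92,75,12),C(592,32,12),C(635,425,12),C(118,470,12)]); print(c.round(1).tolist())
loc=np.array([[130,165],[130,-165],[-130,-165],[-130,165.]])
print("sizes",[np.linalg.norm(c[i]-c[(i+1)%4]).round(1) for i in range(4)])
m=c[:,:2].mean(0); q=c[:,:2]-m
yaw=np.arctan2((loc[:,0]*q[:,1]-loc[:,1]*q[:,0]).sum(),(loc*q).sum())
R=np.array([[np.cos(yaw),-np.sin(yaw)],[np.sin(yaw),np.cos(yaw)]])
print("centre",m.round(1),"yaw",yaw, "res",(q-loc@R.T).round(1).tolist())
np.save("pen.npy",[*m,yaw])
H=m+R@[-70,115]; print("hinge",H,"post",m+R@[-84,-114])
L=lambda P:(R.T@(np.array(P)[:2]-m)).round(1)
d=np.load("top0.npy");W=world("top",d); z=W[...,2]
im=cv2.imread("pics/top0.png")
for u in range(293,309):
  for v in range(216,232):
    if z[v,u]>130: print((u,v),L(W[v,u]),z[v,u].round(),im[v,u].tolist())
print("thumb top px",L(C(481,487,165)),"tip",L(C(572,527,113)),"freecorner",L(C(505,470,115)))
for u in(316,318,320): print(u,[(v,L(W[v,u]).tolist(),z[v,u].round(),int(im[v,u].mean())) for v in range(177,203)])
E
```

```text
[[787.4, 150.4, 12.0], [811.1, -173.6, 12.0], [556.0, -191.9, 12.0], [531.3, 132.7, 12.0]]
sizes [np.float64(324.9), np.float64(255.8), np.float64(325.6), np.float64(256.7)]
centre [671.5 -20.6] yaw 0.07275241227648546 res [[-1.7, -3.0], [-2.0, 2.1], [2.2, 2.7], [1.5, -1.8]]
hinge [593.2924819   88.99834682] post [ 595.97512533 -140.41351735]
(296, 221) [-160.4  -38.2] 132.0 [87, 89, 91]
(296, 222) [-163.2  -37.9] 132.0 [72, 71, 72]
(297, 220) [-159.6  -38.6] 163.0 [51, 64, 77]
(297, 221) [-162.2  -38.5] 162.0 [37, 42, 42]
(297, 222) [-164.4  -39. ] 152.0 [33, 32, 32]
(298, 219) [-157.1  -41.7] 162.0 [86, 114, 133]
(298, 220) [-160.   -41.1] 165.0 [52, 63, 71]
(298, 221) [-162.5  -41.1] 162.0 [38, 36, 38]
(298, 222) [-165.2  -40.9] 162.0 [38, 36, 36]
(298, 223) [-166.7  -42.7] 138.0 [35, 36, 40]
(299, 219) [-157.3  -44.4] 162.0 [88, 119, 136]
(299, 220) [-160.1  -44. ] 163.0 [56, 71, 81]
(299, 221) [-162.6  -44. ] 161.0 [42, 41, 43]
(299, 222) [-165.6  -43.3] 165.0 [41, 41, 41]
(299, 223) [-167.5  -44.5] 149.0 [28, 28, 31]
(300, 220) [-160.5  -46.4] 167.0 [69, 90, 104]
(300, 221) [-1
[... 4375 characters left out ...]
, -120.6], np.float64(95.0), 177), (189, [-70.7, -120.5], np.float64(94.0), 175), (190, [-77.0, -116.3], np.float64(118.0), 175), (191, [-79.5, -116.5], np.float64(115.0), 171), (192, [-82.3, -116.3], np.float64(115.0), 150), (193, [-83.6, -118.0], np.float64(102.0), 134), (194, [-86.4, -117.8], np.float64(101.0), 160), (195, [-88.4, -118.7], np.float64(93.0), 177), (196, [-91.8, -117.7], np.float64(97.0), 181), (197, [-94.3, -118.0], np.float64(94.0), 172), (198, [-97.2, -117.7], np.float64(94.0), 175), (199, [-99.0, -119.0], np.float64(83.0), 149), (200, [-102.1, -118.5], np.float64(84.0), 132), (201, [-104.9, -118.4], np.float64(83.0), 138), (202, [-108.0, -117.8], np.float64(85.0), 138)]
```

The top view and depth agree with the model. The gate is at about 0.45 rad, with the thumb at pen (-166,-49). The keeper slot spans pen x of about -75.5 to -63, so its centre is about 14 mm behind nominal. Next I approach above the thumb piece.

```bash
cat >> h.py <<'E'
from scipy.spatial.transform import Rotation as Ro
m=yw=None
try:
    *m,yw=np.load("pen.npy"); m=np.array(m)
except Exception: pass
def thumb(th,ph):
    "world thumb point xyz and tool-y yaw for gate angle th, latch ph"
    a=100+90*np.cos(ph)-45*np.sin(ph); z=105+45*np.cos(ph)+90*np.sin(ph)
    c,s=np.cos(th),np.sin(th); p=np.array([-70-14*c-a*s,115+14*s-a*c])
    c,s=np.cos(yw),np.sin(yw); w=m+np.array([[c,-s],[s,c]])@p
    return np.r_[w,z], yw-th
def tyaw(s):
    y=Ro.from_quat(s["ee_rot"]).as_matrix()[:,1]; return np.arctan2(y[1],y[0])
def rows(path,start=None):
    "path: list of (xyz TCP, yaw); prints cm shifts in tool axes"
    s=bot.get_state(); p,a=(s["eef_pos"],tyaw(s)) if start is None else start
    out=[]
    for q,b in path:
        d=np.array(q)-p; Y=np.array([np.cos(a),np.sin(a)]); X=np.array([-Y[1],Y[0]])
        # tool z down: x = y cross z
        X=np.array([-Y[1],Y[0]]) 
        x=np.cross([*Y,0],[0,0,-1])[:2]
        out.append([round(v,2) for v in (d[:2]@x/10,d[:2]@Y/10,-d[2]/10)]+[round(-(b-a),3)])
        p,a=np.array(q),b
    for r in out: print(r)
E
python3 - <<'E'
from h import *
t,y=thumb(.453,0); print(t,y)
s=bot.get_state(); p0,a0=s["eef_pos"],tyaw(s); print(p0,a0)
q=t+[0,0,75]
rows([(p0+(q-p0)*k/15,a0+(y-a0)*k/15) for k in range(1,16)])
E
```

```text
[509.77389013 -82.23437444 150.        ] -0.3802475877235145
[177.81250944 493.69860533 230.58340256] 1.2250165138863918
[np.float64(-3.38), np.float64(-2.86), np.float64(0.04), np.float64(0.107)]
[np.float64(-3.67), np.float64(-2.48), np.float64(0.04), np.float64(0.107)]
[np.float64(-3.91), np.float64(-2.08), np.float64(0.04), np.float64(0.107)]
[np.float64(-4.11), np.float64(-1.65), np.float64(0.04), np.float64(0.107)]
[np.float64(-4.27), np.float64(-1.2), np.float64(0.04), np.float64(0.107)]
[np.float64(-4.37), np.float64(-0.74), np.float64(0.04), np.float64(0.107)]
[np.float64(-4.42), np.float64(-0.27), np.float64(0.04), np.float64(0.107)]
[np.float64(-4.43), np.float64(0.21), np.float64(0.04), np.float64(0.107)]
[np.float64(-4.38), np.float64(0.68), np.float64(0.04), np.float64(0.107)]
[np.float64(-4.28), np.float64(1.14), np.float64(0.04), np.float64(0.107)]
[np.float64(-4.13), np.float64(1.59), np.float64(0.04), np.float64(0.107)]
[np.float64(-3.94), np.float64(2.03), np.float64(0.04), np.float64(0.107)]
[np.float64(-3.7), np.float64(2.44), np.float64(0.04), np.float64(0.107)]
[np.float64(-3.42), np.float64(2.82), np.float64(0.04), np.float64(0.107)]
[np.float64(-3.1), np.float64(3.17), np.float64(0.04), np.float64(0.107)]
```

Call:
move_arm([
  [[0.6,-3.4,-2.9,0,0.107],[0.6,-3.7,-2.5,0,0.107],[0.6,-3.9,-2.1,0,0.107],[0.6,-4.1,-1.65,0,0.107],[0.6,-4.3,-1.2,0,0.107]],
])

```text
clock: 0.72
eef_pos: [289.0, 299.6, 231.0]
ee_rot: [0.428, 0.904, -0.0, -0.0]
wrist_force: [1.5, 0.8, -0.9]
finger_gap: 0.601
grip_force: 0.0
```

Call:
move_arm([
  [[0.6,-4.4,-0.7,0,0.107],[0.6,-4.4,-0.3,0,0.107],[0.6,-4.4,0.2,0,0.107],[0.6,-4.4,0.7,0,0.107],[0.6,-4.3,1.1,0,0.107]],
])

```text
clock: 1.35
eef_pos: [399.5, 107.4, 231.0]
ee_rot: [0.652, 0.759, -0.0, -0.0]
wrist_force: [1.0, -0.3, -1.1]
finger_gap: 0.602
grip_force: 0.0
```

Call:
move_arm([
  [[0.6,-4.1,1.6,0,0.107],[0.6,-3.9,2.0,0,0.107],[0.6,-3.7,2.4,0,0.107],[0.6,-3.4,2.8,0,0.107],[0.6,-3.1,3.2,0,0.107]],
])

```text
clock: 1.98
eef_pos: [509.8, -83.5, 230.9]
ee_rot: [0.829, 0.559, -0.0, -0.0]
wrist_force: [-0.1, 0.7, 0.9]
finger_gap: 0.598
grip_force: 0.0
```

```bash
python3 - <<'E'
from h import *
t,y=thumb(.453,0); s=bot.get_state(); print(s["clock"],s["eef_pos"],tyaw(s),s["finger_gap"],s["joint_positions"].round(2))
rows([(t+[0,0,75],y),(t-[0,0,18],y)])
im,d=viewer.get_image("scene"); cv2.imwrite("pics/s1.png",cv2.resize(im[165:295,170:350,::-1],(720,520),interpolation=cv2.INTER_CUBIC))
E
```

```text
1.975 [509.77107581 -83.52794033 230.88200651] -0.3836552355084585 0.5982555074312893 [-0.23  0.03  1.43  0.    1.69  0.15]
[np.float64(0.12), np.float64(-0.05), np.float64(0.59), np.float64(-0.003)]
[np.float64(0.0), np.float64(0.0), np.float64(9.3), np.float64(-0.0)]
```

View pics/s1.png

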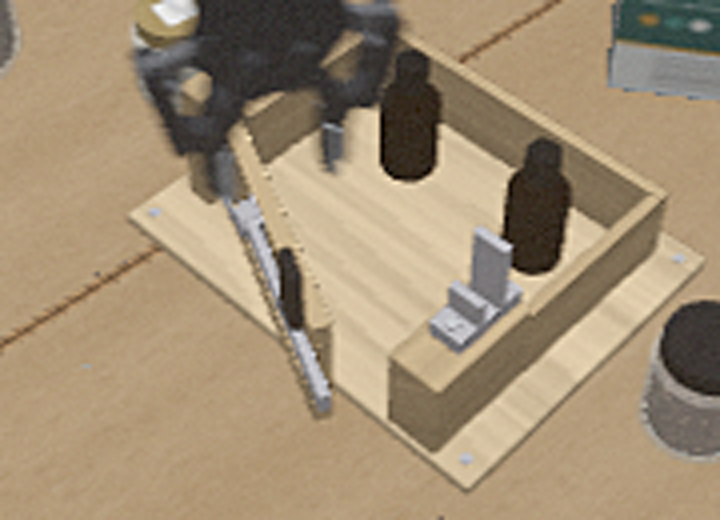

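The crop shows the open fingers (at about (220,180) and (335,160)) straddling the gate line, above the thumb piece at (290,290). The keeper's low lip and tall back wall, near (470,285), are plainly seen and the way is clear. Next I descend and grip.

Call:
move_arm([
  [[0.5,0.12,-0.05,2.5,0],[0.5,0,0,2.5,0],[0.5,0,0,2.4,0],[0.5,0,0,1.6,0],[0.5,0,0,0.8,0]],
])

```text
clock: 2.65
eef_pos: [509.0, -80.8, 132.4]
ee_rot: [0.828, 0.561, -0.0, -0.001]
wrist_force: [-0.6, 0.2, 0.3]
finger_gap: 0.502
grip_force: 0.0
```

Call:
move_arm([
  [[0.3,0,0,0,0],[0.15,0,0,0,0],[0,0,0,0,0],[0,0,0,0,0],[0,0,0,0,0]],
], squeeze=30)

```text
clock: 3.28
eef_pos: [509.9, -81.0, 134.3]
ee_rot: [0.828, 0.561, 0.001, 0.001]
wrist_force: [0.6, 0.1, 4.7]
finger_gap: 0.112
grip_force: 32.6
```

```bash
python3 - <<'E'
from h import *
s=bot.get_state(); print(s["clock"],s["eef_pos"],tyaw(s),s["finger_gap"],s["wrist_force"],s["wrist_torque"],s["grip_force"])
o=s["eef_pos"]-thumb(.453,0)[0]; print(o)
path=[]
for k in range(1,6): t,y=thumb(.453,.27*k/5); path.append((t+o,y))
for k in range(1,16): t,y=thumb(.453-.45*k/15,.27); path.append((t+o,y))
rows(path,(s["eef_pos"],thumb(.453,0)[1]))
E
```

```text
3.275 [509.864291   -81.01924467 134.26242788] -0.3802269634503579 0.1117557581188874 [0.64248627 0.12070701 4.73809021] [ 0.06701852 -0.05691891 -0.31913965] 32.59851515293121
[  0.09040087   1.21512977 -15.73757212]
[np.float64(0.26), np.float64(-0.0), np.float64(-0.48), np.float64(-0.0)]
[np.float64(0.28), np.float64(0.0), np.float64(-0.46), np.float64(-0.0)]
[np.float64(0.31), np.float64(-0.0), np.float64(-0.45), np.float64(-0.0)]
[np.float64(0.33), np.float64(0.0), np.float64(-0.43), np.float64(-0.0)]
[np.float64(0.35), np.float64(0.0), np.float64(-0.41), np.float64(-0.0)]
[np.float64(-0.03), np.float64(0.52), np.float64(-0.0), np.float64(-0.03)]
[np.float64(-0.03), np.float64(0.52), np.float64(-0.0), np.float64(-0.03)]
[np.float64(-0.03), np.float64(0.52), np.float64(-0.0), np.float64(-0.03)]
[np.float64(-0.03), np.float64(0.52), np.float64(-0.0), np.float64(-0.03)]
[np.float64(-0.03), np.float64(0.52), np.float64(-0.0), np.float64(-0.03)]
[np.float64(-0.03), np.float64(0.52), np.float64(-0.0), np.float64(-0.03)]
[np.float64(-0.03), np.float64(0.52), np.float64(-0.0), np.float64(-0.03)]
[np.float64(-0.03), np.float64(0.52), np.float64(-0.0), np.float64(-0.03)]
[np.float64(-0.03), np.float64(0.52), np.float64(-0.0), np.float64(-0.03)]
[np.float64(-0.03), np.float64(0.52), np.float64(-0.0), np.float64(-0.03)]
[np.float64(-0.03), np.float64(0.52), np.float64(-0.0), np.float64(-0.03)]
[np.float64(-0.03), np.float64(0.52), np.float64(-0.0), np.float64(-0.03)]
[np.float64(-0.03), np.float64(0.52), np.float64(-0.0), np.float64(-0.03)]
[np.float64(-0.03), np.float64(0.52), np.float64(-0.0), np.float64(-0.03)]
[np.float64(-0.03), np.float64(0.52), np.float64(-0.0), np.float64(-0.03)]
```

Call:
move_arm([
  [[0,0.26,0,-0.48,0],[0,0.28,0,-0.46,0],[0,0.31,0,-0.45,0],[0,0.33,0,-0.43,0],[0,0.35,0,-0.41,0]],
])

```text
clock: 3.9
eef_pos: [515.0, -66.1, 155.4]
ee_rot: [0.828, 0.561, -0.0, -0.0]
wrist_force: [2.4, -0.4, -6.6]
finger_gap: 0.116
grip_force: 32.0
```

```bash
python3 - <<'E'
from h import *
s=bot.get_state(); print(s["clock"],s["eef_pos"],tyaw(s),s["finger_gap"],s["wrist_force"],s["wrist_torque"],s["grip_force"])
im,d=viewer.get_image("scene"); cv2.imwrite("pics/s2.png",cv2.resize(im[165:295,170:350,::-1],(720,520),interpolation=cv2.INTER_CUBIC))
E
```

```text
3.9 [514.96366561 -66.09008537 155.42940643] -0.3796712075484726 0.11551620782708792 [ 2.41293371 -0.44421209 -6.5890001 ] [-0.39479893 -0.20740126 -0.44021992] 31.955991983413696
```

View pics/s2.png

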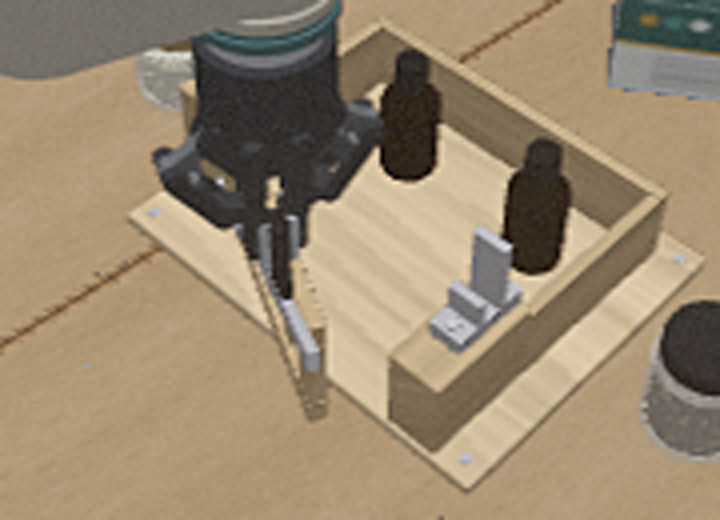

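The crop shows the bar end raised at (300,335), the fingers holding the thumb piece at (280,250), and the rest undisturbed. Next I swing the gate.

Call:
move_arm([
  [[0,-0.03,0.52,0,-0.03],[0,-0.03,0.52,0,-0.03],[0,-0.03,0.52,0,-0.03],[0,-0.03,0.52,0,-0.03],[0,-0.03,0.52,0,-0.03]],
])

```text
clock: 4.58
eef_pos: [539.5, -76.3, 155.5]
ee_rot: [0.783, 0.622, 0.0, -0.0]
wrist_force: [-0.1, 2.3, -4.1]
finger_gap: 0.115
grip_force: 31.7
```

Call:
move_arm([
  [[0,-0.03,0.52,0,-0.03],[0,-0.03,0.52,0,-0.03],[0,-0.03,0.52,0,-0.03],[0,-0.03,0.52,0,-0.03],[0,-0.03,0.52,0,-0.03]],
])

```text
clock: 5.2
eef_pos: [564.8, -82.5, 155.7]
ee_rot: [0.734, 0.679, -0.0, 0.0]
wrist_force: [-1.0, -0.5, -2.9]
finger_gap: 0.111
grip_force: 31.8
```

```bash
cat > chk.py <<'E'
from h import *
from scipy.optimize import least_squares
s=bot.get_state(); o=np.array([0.1,1.2,-15.7])
r=least_squares(lambda v:thumb(*v)[0]+o-s["eef_pos"],[.1,.2])
Y=np.array([np.cos(tyaw(s)),np.sin(tyaw(s)),0])
print(s["clock"],s["eef_pos"].round(1),"yaw err",tyaw(s)-thumb(*r.x)[1],"gate,latch",r.x.round(4),"res",r.fun.round(1),"F",s["wrist_force"].round(1),"Fy",(s["wrist_force"]@Y).round(1),"T",s["wrist_torque"].round(2),s["grip_force"],s["finger_gap"])
E
python3 chk.py
```

```text
5.2 [564.8 -82.5 155.7] yaw err 0.0060047233343129 gate,latch [0.157  0.2642] res [-0.1 -0.6  0.6] F [-1.  -0.5 -2.9] Fy -0.9 T [-0.25  0.16 -0.37] 31.78588628768921 0.11093979484796503
```

Call:
move_arm([
  [[0,-0.03,0.52,0,-0.03],[0,-0.03,0.52,0,-0.03],[0,-0.03,0.52,0,-0.03],[0,-0.03,0.52,0,-0.03],[0,-0.03,0.52,0,-0.03]],
])

```text
clock: 5.82
eef_pos: [590.9, -84.8, 155.9]
ee_rot: [0.681, 0.732, -0.0, 0.0]
wrist_force: [-1.5, -5.3, -1.7]
finger_gap: 0.108
grip_force: 31.7
```

Call:
move_arm([
  [[0,-0.02,0.3,0,-0.017],[0,-0.02,0.3,0,-0.017],[0,0,0,0,0],[0,0,0,0,0],[0,0,0,0,0]],
])

```text
clock: 6.45
eef_pos: [596.9, -84.8, 156.0]
ee_rot: [0.669, 0.743, -0.0, 0.001]
wrist_force: [-1.4, -4.4, -1.8]
finger_gap: 0.108
grip_force: 31.2
```

```bash
python3 chk.py
```

```text
6.45 [596.9 -84.8 156. ] yaw err 0.004710557073812349 gate,latch [-0.0271  0.2665] res [ 0.  -0.5  0.5] F [-1.4 -4.4 -1.8] Fy -1.9 T [-1.16  0.23 -0.32] 31.232013702392578 0.10807277821914174
```

Free so far. Now I feel for the back wall in small steps.

Call:
move_arm([
  [[0,0,0.15,0,-0.008],[0,0,0.15,0,-0.008],[0,0,0.1,0,-0.005],[0,0,0,0,0],[0,0,0,0,0]],
])

```text
clock: 7.08
eef_pos: [600.8, -84.5, 156.0]
ee_rot: [0.661, 0.75, -0.0, 0.001]
wrist_force: [-2.0, -5.2, -1.1]
finger_gap: 0.107
grip_force: 31.0
```

```bash
python3 chk.py
```

```text
7.075 [600.8 -84.5 156. ] yaw err 0.003113446383361612 gate,latch [-0.0495  0.2679] res [ 0.  -0.5  0.5] F [-2.  -5.2 -1.1] Fy -2.7 T [-1.22  0.27 -0.24] 30.975714325904846 0.10731838999702227
```

Call:
move_arm([
  [[0,0,0.08,0,-0.004],[0,0,0.07,0,-0.004],[0,0,0,0,0],[0,0,0,0,0],[0,0,0,0,0]],
])

```text
clock: 7.7
eef_pos: [602.3, -84.4, 156.1]
ee_rot: [0.658, 0.753, -0.0, 0.001]
wrist_force: [-0.3, -5.9, -0.6]
finger_gap: 0.112
grip_force: 30.9
```

```bash
python3 chk.py
```

```text
7.7 [602.3 -84.4 156.1] yaw err 0.0026993405736057408 gate,latch [-0.0579  0.2682] res [ 0.  -0.5  0.5] F [-0.3 -5.9 -0.6] Fy -1.1 T [-1.33  0.31 -0.23] 30.90730369091034 0.11239471274083858
```

Call:
move_arm([
  [[0,0,0.05,0,-0.003],[0,0,0.05,0,-0.003],[0,0,0,0,0],[0,0,0,0,0],[0,0,0,0,0]],
])

```text
clock: 8.32
eef_pos: [603.3, -84.4, 156.1]
ee_rot: [0.656, 0.755, -0.0, 0.001]
wrist_force: [-1.9, -6.4, -0.5]
finger_gap: 0.111
grip_force: 31.0
```

```bash
python3 chk.py
```

```text
8.325 [603.3 -84.4 156.1] yaw err 0.002932646173813225 gate,latch [-0.0636  0.2682] res [ 0.  -0.5  0.5] F [-1.9 -6.4 -0.5] Fy -2.7 T [-1.37  0.24 -0.24] 30.953439474105835 0.11144991851344616
```

Call:
move_arm([
  [[0,0,0.05,0,-0.003],[0,0,0.05,0,-0.003],[0,0,0,0,0],[0,0,0,0,0],[0,0,0,0,0]],
])

```text
clock: 8.95
eef_pos: [604.3, -84.3, 156.1]
ee_rot: [0.654, 0.757, -0.0, 0.001]
wrist_force: [-1.4, -6.5, -0.4]
finger_gap: 0.113
grip_force: 31.0
```

```bash
python3 chk.py; python3 - <<'E'
from h import *
c,s=np.cos(yw),np.sin(yw);R=np.array([[c,-s],[s,c]])
im,d=viewer.get_image("top");W=world("top",d);L=(W[...,:2]-m)@R
for u in(317,319,321): print(u,[(v,L[v,u].round(1).tolist(),int(W[v,u,2])) for v in range(180,196)])
im,_=viewer.get_image("scene"); cv2.imwrite("pics/s3.png",cv2.resize(im[205:270,240:330,::-1],(720,520),interpolation=cv2.INTER_CUBIC))
E
```

```text
8.95 [604.3 -84.3 156.1] yaw err 0.003110290961494122 gate,latch [-0.0694  0.269 ] res [ 0.  -0.5  0.5] F [-1.4 -6.5 -0.4] Fy -2.4 T [-1.36  0.31 -0.23] 30.990415513515472 0.11335388622585849
317 [(180, [-103.9, -58.3], 468), (181, [-105.8, -58.2], 467), (182, [-107.0, -58.6], 463), (183, [-108.9, -58.5], 462), (184, [-110.3, -58.8], 459), (185, [-111.9, -58.9], 457), (186, [-113.6, -59.0], 455), (187, [-114.9, -59.5], 450), (188, [-116.6, -59.5], 449), (189, [-117.6, -60.4], 441), (190, [-112.3, -68.2], 387), (191, [-109.5, -73.5], 349), (192, [-82.1, -107.1], 119), (193, [-83.1, -109.0], 104), (194, [-84.7, -110.2], 93), (195, [-87.8, -109.7], 94)]
319 [(180, [-104.2, -62.1], 468), (181, [-105.9, -62.2], 466), (182, [-107.8, -62.0], 466), (183, [-109.0, -62.5], 461), (184, [-110.8, -62.4], 461), (185, [-112.4, -62.6], 458), (186, [-113.9, -62.9], 455), (187, [-115.3, -63.3], 451), (188, [-116.9, -63.5], 448), (189, [-118.4, -63.8], 445), (190, [-118.9, -65.3], 434), (191, [-79.7, -113.0], 119), (192, [-82.6, -112.7], 119), (193, [-83.4, -115.0], 102), (194, [-85.5, -115.7], 95), (195, [-88.8, -114.9], 99)]
321 [(180, [-104.9, -65.6], 470), (181, [-106.2, -66.0], 466), (182, [-108.1, -65.8], 466), (183, [-109.6, -66.1], 463), (184, [-111.5, -65.9], 463), (185, [-112.9, -66.3], 459), (186, [-114.7, -66.3], 458), (187, [-116.2, -66.6], 455), (188, [-117.7, -66.8], 452), (189, [-118.9, -67.6], 446), (190, [-120.2, -68.1], 441), (191, [-79.9, -119.2], 116), (192, [-82.7, -118.9], 116), (193, [-82.9, -121.9], 94), (194, [-85.9, -121.6], 95), (195, [-88.7, -121.4], 94)]
```

View pics/s3.png

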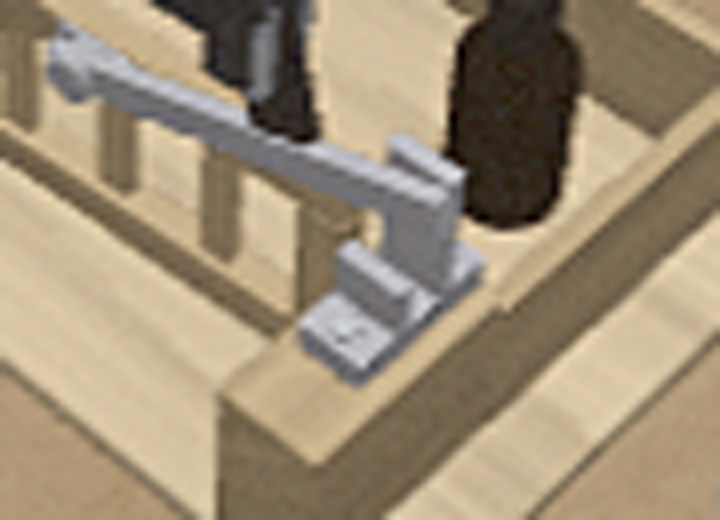

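The crop shows the raised bar end at (420,190), past the lip (375,280) and just in front of the back wall (430,165). I go on in small steps until it touches.

Call:
move_arm([
  [[0,0,0.05,0,-0.003],[0,0,0.05,0,-0.003],[0,0,0,0,0],[0,0,0,0,0],[0,0,0,0,0]],
])

```text
clock: 9.68
eef_pos: [605.2, -84.2, 156.2]
ee_rot: [0.652, 0.758, -0.001, 0.001]
wrist_force: [-2.0, -6.8, -0.3]
finger_gap: 0.109
grip_force: 31.1
```

```bash
python3 chk.py
```

```text
9.675 [605.2 -84.2 156.2] yaw err 0.003581186733470104 gate,latch [-0.0748  0.2693] res [ 0.  -0.5  0.5] F [-2.  -6.8 -0.3] Fy -3.0 T [-1.38  0.41 -0.24] 31.11329734325409 0.10889171071677178
```

Call:
move_arm([
  [[0,0,0.05,0,-0.003],[0,0,0.05,0,-0.003],[0,0,0,0,0],[0,0,0,0,0],[0,0,0,0,0]],
])

```text
clock: 10.3
eef_pos: [605.3, -84.3, 156.1]
ee_rot: [0.65, 0.76, -0.001, -0.0]
wrist_force: [-8.2, -6.5, 1.2]
finger_gap: 0.112
grip_force: 32.8
```

```bash
python3 chk.py
```

```text
10.3 [605.3 -84.3 156.1] yaw err 0.008517204722337551 gate,latch [-0.0752  0.2684] res [ 0.  -0.5  0.5] F [-8.2 -6.5  1.2] Fy -9.1 T [-1.35  1.07 -0.42] 32.76852697134018 0.11178129454277402
```

Contact with the back wall, felt gently (+6 N) at a gate angle of about -0.0755. I back off to the slot's middle, then lower the bar.

Call:
move_arm([
  [[0,0,-0.15,0,0.006],[0,0,-0.1,0,0.006],[0,0,0,0,0],[0,0,0,0,0],[0,0,0,0,0]],
])

```text
clock: 10.92
eef_pos: [603.8, -84.3, 156.2]
ee_rot: [0.654, 0.757, -0.0, 0.001]
wrist_force: [-2.2, -6.4, 0.1]
finger_gap: 0.111
grip_force: 31.5
```

```bash
python3 chk.py
```

```text
10.925 [603.8 -84.3 156.2] yaw err 0.00557856279530472 gate,latch [-0.0668  0.2694] res [ 0.  -0.5  0.5] F [-2.2 -6.4  0.1] Fy -3.1 T [-1.31  0.23 -0.3 ] 31.497157216072083 0.11086483701220479
```

Call:
move_arm([
  [[0,-0.35,0,0.41,0],[0,-0.33,0,0.43,0],[0,-0.31,0,0.45,0],[0,0,0,0,0],[0,0,0,0,0]],
])

```text
clock: 11.55
eef_pos: [605.6, -93.6, 144.0]
ee_rot: [0.654, 0.757, 0.001, 0.001]
wrist_force: [-1.6, -5.6, 3.8]
finger_gap: 0.111
grip_force: 31.7
```

```bash
python3 chk.py
```

```text
11.55 [605.6 -93.6 144. ] yaw err 0.0031912659465868076 gate,latch [-0.0695  0.1155] res [ 0.  -0.5  0.4] F [-1.6 -5.6  3.8] Fy -2.4 T [-0.59  0.37 -0.27] 31.728621125221252 0.11113780488706365
```

Call:
move_arm([
  [[0,-0.28,-0.05,0.46,0],[0,-0.24,0,0.42,0],[0,0,0,0,0],[0,0,0,0,0],[0,0,0,0,0]],
])

```text
clock: 12.18
eef_pos: [605.9, -98.9, 135.0]
ee_rot: [0.654, 0.757, 0.001, 0.001]
wrist_force: [-0.7, -5.8, 3.7]
finger_gap: 0.111
grip_force: 32.1
```

```bash
python3 chk.py
```

```text
12.175 [605.9 -98.9 135. ] yaw err 0.00542745469412409 gate,latch [-0.067   0.0108] res [ 0.  -0.5  0.3] F [-0.7 -5.8  3.7] Fy -1.5 T [-0.63  0.18 -0.35] 32.12305784225464 0.11131379732146139
```

The bar is nearly home. I release gently.

Call:
move_arm([
  [[0.15,0,0,0,0],[0.2,0,0,0,0],[0.3,0,0,0,0],[0.35,0,0,0,0],[0.35,0,0,0,0]],
])

```text
clock: 12.8
eef_pos: [605.2, -98.2, 133.9]
ee_rot: [0.654, 0.757, 0.0, -0.0]
wrist_force: [0.1, 1.3, 0.5]
finger_gap: 0.348
grip_force: 0.0
```

Call:
move_arm([
  [[0.35,0,0,-1,0],[0.35,0,0,-2.5,0],[0.35,0,0,-4,0],[0.35,0,0,-5,0],[0.35,0,0,-4,0]],
])

```text
clock: 13.42
eef_pos: [605.1, -98.3, 302.3]
ee_rot: [0.654, 0.756, 0.001, 0.001]
wrist_force: [1.2, 0.4, 0.5]
finger_gap: 0.351
grip_force: 0.0
```

Call:
move_arm([
  [[0.35,1.5,-5,0,0],[0.35,1.5,-5,0,0],[0.35,1.5,-5,0,0],[0.35,0,-3,0,0],[0.35,0,0,0,0]],
])

```text
clock: 14.05
eef_pos: [419.6, -79.9, 300.6]
ee_rot: [0.654, 0.756, 0.001, 0.002]
wrist_force: [0.1, 0.1, 0.6]
finger_gap: 0.352
grip_force: 0.0
```

```bash
python3 - <<'E'
from h import *
s=bot.get_state(); print(s["clock"],s["eef_pos"],s["wrist_force"])
im,d=viewer.get_image("scene"); cv2.imwrite("pics/s4.png",cv2.resize(im[180:290,190:350,::-1],(790,543),interpolation=cv2.INTER_CUBIC))
c,s=np.cos(yw),np.sin(yw);R=np.array([[c,-s],[s,c]])
im,d=viewer.get_image("top");W=world("top",d);L=(W[...,:2]-m)@R
for u in(317,319,321): print(u,[(v,L[v,u].round(1).tolist(),int(W[v,u,2])) for v in range(182,195)])
E
```

```text
14.05 [419.5585203  -79.86336723 300.59629527] [0.07045269 0.10186735 0.61017969]
317 [(182, [-57.8, -105.7], 148), (183, [-60.7, -105.4], 148), (184, [-63.3, -105.2], 147), (185, [-63.5, -107.6], 129), (186, [-63.4, -110.3], 109), (187, [-64.5, -111.9], 96), (188, [-70.2, -108.6], 116), (189, [-72.3, -109.2], 110), (190, [-75.6, -108.5], 113), (191, [-78.5, -108.2], 113), (192, [-81.8, -107.4], 117), (193, [-83.5, -108.5], 107), (194, [-85.4, -109.4], 99)]
319 [(182, [-58.3, -111.2], 148), (183, [-62.2, -109.9], 155), (184, [-63.4, -111.2], 144), (185, [-63.5, -113.8], 126), (186, [-63.3, -116.8], 105), (187, [-67.1, -115.4], 111), (188, [-70.4, -114.7], 114), (189, [-73.3, -114.5], 113), (190, [-76.1, -114.2], 113), (191, [-79.7, -113.1], 119), (192, [-81.9, -113.6], 113), (193, [-83.4, -115.0], 102), (194, [-85.1, -116.2], 92)]
321 [(182, [-59.5, -116.0], 153), (183, [-61.9, -116.2], 150), (184, [-62.9, -117.8], 138), (185, [-63.1, -120.4], 120), (186, [-63.3, -123.0], 101), (187, [-67.9, -120.9], 113), (188, [-70.7, -120.6], 113), (189, [-73.5, -120.5], 111), (190, [-76.8, -119.7], 115), (191, [-79.5, -119.6], 114), (192, [-82.7, -118.9], 116), (193, [-83.0, -121.9], 95), (194, [-86.1, -121.3], 96)]
```

View pics/s4.png

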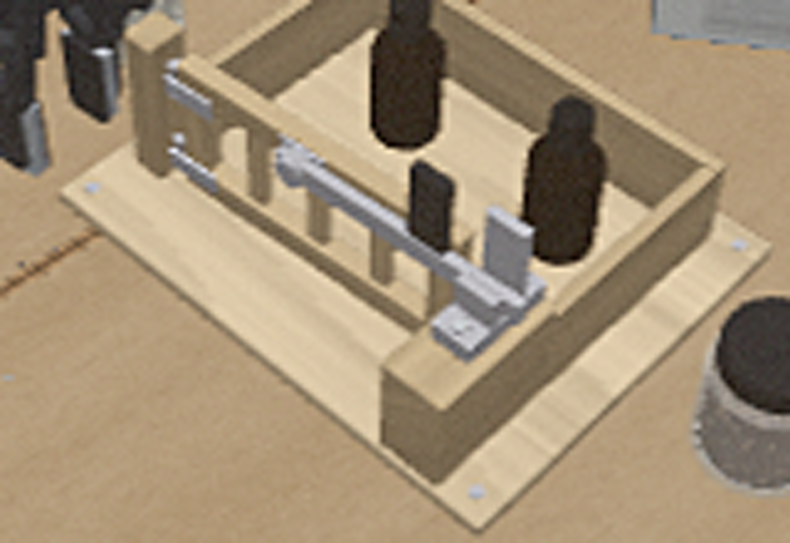

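The gate is shut and the bar lies in the slot behind the lip at about (480,275). Its top reads about z = 113, which is level and home. The bottles and the dark jar are standing in place, and the gripper is clear.

```bash
python3 -c "
from bench import bot
print(bot.sign_off())"
```

```text
the job is handed in; nothing more can be done
None
```

The gate is shut and stays shut with the robot clear of it: the bar is down in the keeper slot (its top measures about 113 mm, i.e. level), the bottles and the dark jar stand where they were (the low jar was not in the last picture), and I handed the job in at about 14 s of robot time.

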